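# Make up two seal orders at the engraver's bench

### The job

Make up the two customers' orders. In the longer tray, set the deep case in the larger well with the flat case locked squarely down over the lugs of its lid, and stand the oblong seal in the smaller well; in the shorter tray, set the paste jar in the larger well and stand the square seal in the smaller one. Everything stands upright and let go; the round seal is in neither order and stays where it is.

Things in the scene. Friction and masses are not known exactly. Their poses are not given: they have to be found in the camera images.
- long_tray: The longer order tray, wood lined with grey felt, 188 x 96 mm, fixed to the bench. Floor 5 thick, all walls 6 thick and 14 high over the bench. Two wells side by side along its x axis, split by a low wall: the larger well, 104 (x) x 84 (y), centred at x = -36, y = 0; the smaller well, 66 (x) x 84 (y), centred at x = +55, y = 0. Origin: centre of the underside, on the bench; x along its length.
- short_tray: The shorter order tray, same make, 162 x 96 mm, fixed to the bench. Floor 5 thick, walls 6 thick and 14 high. Its larger well, 80 (x) x 84 (y), is centred at x = -35, y = 0; its smaller well, 64 (x) x 84 (y), at x = +43, y = 0. Origin: centre of the underside; x along its length.
- deep_case: The deep lidded case, light wood, oblong from above: 80 (x) x 60 (y) mm and 44 high to the flat of the lid (the lid does not come off), 0.2 kg. On the lid stand two parallel lugs, bars 10 x 40 x 6 high, 15 either side of the centre along x, so that together they fill a 40 x 40 square. Underneath, centred, is a square recess 50 x 50 and 8 deep, which drops over the lugs of a lid below in any quarter turn, with 5 of play each way. Origin: centre of the underside; z up.
- flat_case: The flat lidded case, light wood, square from above: 60 x 60 mm and 28 high to the flat of the lid (the lid does not come off), 0.12 kg. On the lid stand two parallel lugs, bars 10 x 40 x 6 high, 15 either side of the centre along x, so that together they fill a 40 x 40 square. Underneath, centred, is a square recess 50 x 50 and 8 deep, which drops over the lugs of a lid below in any quarter turn, with 5 of play each way. Origin: centre of the underside; z up.
- oblong_seal: Oblong seal stone, pale marble, standing upright: a block 46 (x) x 22 (y) mm, 58 tall, 0.15 kg. Origin: centre of the underside; z up.
- square_seal: Square seal stone, pale marble, standing upright: 28 x 28 mm, straight to 56 high, then an 18 x 18 step to 64; 0.12 kg. Origin: centre of the underside; x and y square to its sides.
- round_seal: Round seal stone, pale marble, standing upright: a plain cylinder 28 mm across and 60 tall. In neither order; stays where it is. Origin: centre of the underside.
- paste_jar: Seal-paste jar, white glazed: a low round jar 50 mm across and 34 high with its lid fixed on, plus a small knob to 44; 0.12 kg. Origin: centre of the underside.
There are look-alikes about, which are no part of the job. Leave any blue or red look-alike of the flat_case alone.

How it is judged:
By the outcome, as a careful person would: the job done as asked, in the order asked, and still so for the second after the job is handed in, with the robot touching nothing.
It also fails if it takes over 136 s, if anything falls off the work surface, if the arm or the gripper's body presses on something with over 40 N, if the wrist force passes 120 N, or if a joint passes its speed limit or range.

### The arm

A 6-joint arm with a two-finger parallel gripper is mounted at the origin on the work surface. World frame = base frame: x ahead of the robot, y to its left, z up, the work surface at z = 0. Lengths are in m, angles in rad, forces in N, time in s.
With the tool pointing down it reaches from about 0.25 to 0.85 m from the base axis. Payload 12.5 kg.
Tool frame: the origin (TCP) lies midway between the tips of the shut fingers; the grasp point (between the pads) lies 19 mm behind it; y points along the fingers, z is the direction in which the jaws open and shut, and the axes are right-handed (so a half turn about y gives the same grasp; the last joint's range is limited). The gripper opens to 93 mm and grips with 3 to 60 N. Pads are 15 mm wide; open, the fingers measure 128 mm over their backs; the gripper's body (75 mm by 188 mm) begins 65 mm behind the grasp point.
Start: joints at [1.088, 0.351, 1.652, -0, 1.139, -0.085], TCP at [0.213, 0.507, 0.179] pointing down, gripper open.
Joint ranges: [-2.75, 2.75], [-0.79, 2.1], [0.01, 2.65], [-1.57, 4.71], [0.07, 3.14], [-2.87, 2.87]. Speed limits (rad/s): [2.22, 2.22, 2.79, 3.14, 3.14, 3.14].

### API

Orientations are given as a 3x3 rotation matrix whose columns are the frame's x, y, z axes.
In Python, from cell import readout, get_image, ticket, spotter gives the robot as it stands.
- The arm moves only by the shell command python3 -m inch 'ROWS'. ROWS is a JSON object of lists of equal length, an entry for each row: "hand": the gripper's target within -1 to 1 (fully open at 1, half-way at 0, shut at -1); "offset": the shift along the tool's x, y, z in mm, a list of three; "twist": the turn, a rotation vector about the tool's x, y, z in rad, a list of three. In form: {"hand": [hand, ...], "offset": [[dx, dy, dz], ...], "twist": [[rx, ry, rz], ...]}. A call has 1 to 8 rows; each row is the pose to reach, as a shift and turn from the pose commanded when the call began, along the tool's axes at that moment; what a row does not reach only later rows make up. A row lasts 1/12 s, in which the tool goes at most 41.7 mm and 7.16 degrees, less where a joint would pass 70% of its speed; a pose out of reach is approached as far as the arm can. A call with a gripper value outside its range is refused whole. The fingers move at their own pace and stop on an object; the grip force is fixed at half the most. Time passes only in rows, so rows that repeat a pose let the fingers close. It gives the time, the measured TCP pose, the force and the opening at its end, in the units of the state.
- readout.read_state(): the state, without advancing time (a new reading comes with each control period).
- get_image(name): name is "scene" or "top" or "wrist"; returns a dict with "color" (400x640x3 uint8, red, green, blue), "K" (3x3 intrinsics, pixels), "camera_from_world" (4x4, takes a point from world to camera coordinates); the wrist camera has in their place "T_tool_cam" (4x4, takes a point from camera to tool coordinates, whose origin is the TCP and whose axes are the tool frame's). Camera axes: x right, y down, z forward; pixel columns grow to the right and rows downward; lengths in m; the calibration is good to about 2 mm. A picture is of the moment at which its call begins: read the wrist's pose just before it. There is no depth.
- ticket.hand_in(): hands the job in, once; it reports no verdict.
Trained networks look in a picture, given as the dict that the camera call returned (one of the last four; its "shot" number tells which), for a name from the list of things; names that differ only in an ending like _2 or _b are one class to them, and where a whole thing is asked for, a point or a joint stands for the part that bears it (a point fixed in the world has none). Each returns a list of dicts, best first, with "p" (0 to 1); they miss things now and then, are a little off and sometimes report something else, mostly with a low value. They report only what shows in the picture. A call takes as long as a camera call. They do not tell look-alikes from the thing itself.
- spotter.boxes_of(query, picture): "at" ([row, column] in pixels, amid what is visible of it).
- spotter.pinpoint(query, picture): "at" ([row, column] in pixels: a listed point, or the origin of a listed thing).
The state is a dict: "t": time; "qpos": joint angles; "dq": joint speeds; "tau": joint torques, N m; "position": TCP position; "eef_rot": TCP orientation; "force": force on the tool from outside, world axes, zero at the start; "torque": the same for the moment, N m; "opening": opening from 0.0 (shut) to 1.0 (fully open).
Only numpy, scipy, OpenCV 4.12 (cv2) and the standard library are available. Lean on these libraries where they do the work, as an engineer would, in place of code of your own. Each camera call takes 0.05 s, during which the arm holds its last target. There are 200 camera calls.

## Working session

There is one attempt and no reset: what is moved stays moved. The work goes in short steps, Python scripts to look and compute and a shell command to move; the robot and the scene stay as the last step left them, time stands still between calls to the robot, and variables do not carry over. Pictures are saved under pics/ and viewed, about 12 in all and at most 16, crops included, and the job is handed in when it is done.

```bash
ls; mkdir -p pics; cat > h.py <<'E'
import numpy as np, cv2
from cell import readout, get_image, ticket, spotter
def save(im,n,crop=None,s=1):
    c=im["color"][:,:,::-1]
    if crop: r0,r1,c0,c1=crop; c=c[r0:r1,c0:c1]
    cv2.imwrite("pics/"+n,cv2.resize(c,None,fx=s,fy=s,interpolation=cv2.INTER_CUBIC))
def cam(im):
    if "camera_from_world" in im: return np.array(im["camera_from_world"])
    s=im["state"]; T=np.eye(4); T[:3,:3]=s["eef_rot"]; T[:3,3]=s["position"]
    return np.linalg.inv(T@np.array(im["T_tool_cam"]))
def snap(n):
    s=readout.read_state(); im=get_image(n); im["state"]=s; return im
def ray(im,rc,z):
    M=cam(im); R=M[:3,:3]; o=-R.T@M[:3,3]
    d=R.T@np.linalg.inv(np.array(im["K"]))@[rc[1],rc[0],1]
    return o+d*(z-o[2])/d[2]
def proj(im,p):
    M=cam(im); q=np.array(im["K"])@(M[:3,:3]@p+M[:3,3]); return q[1]/q[2],q[0]/q[2]
E
python3 - <<'E'
from h import *
s=readout.read_state(); print(s["t"],s["position"],np.round(s["eef_rot"],3).tolist(),s["opening"])
names="long_tray short_tray deep_case flat_case oblong_seal square_seal round_seal paste_jar".split()
for c in ["top","scene"]:
    im=snap(c); save(im,c+"0.png")
    for n in names:
        for d in spotter.pinpoint(n,im):
            if d["p"]>.2: print(c,n,round(d["p"],2),np.round(d["at"]),np.round(ray(im,d["at"],0),3))
E
```

```text
pics
0.0 [0.21286098 0.50672352 0.17890628] [[0.922, -0.001, 0.387], [-0.387, -0.001, 0.922], [-0.0, -1.0, -0.001]] 0.9972223331410188
top long_tray 0.87 [205. 202.] [0.456 0.336 0.   ]
top long_tray 0.47 [186. 457.] [ 0.487 -0.359  0.   ]
top short_tray 0.8 [186. 457.] [ 0.486 -0.36   0.   ]
top deep_case 0.93 [136. 376.] [ 0.631 -0.147  0.   ]
top flat_case 0.65 [233. 375.] [ 0.367 -0.133  0.   ]
top flat_case 0.62 [196. 384.] [ 0.466 -0.162  0.   ]
top flat_case 0.61 [237. 314.] [0.36  0.033 0.   ]
top flat_case 0.57 [256. 436.] [ 0.299 -0.293  0.   ]
top flat_case 0.27 [136. 270.] [0.64  0.146 0.   ]
top oblong_seal 0.68 [187. 327.] [ 0.494 -0.008  0.   ]
top square_seal 0.68 [198. 272.] [0.468 0.143 0.   ]
top paste_jar 0.58 [137. 271.] [0.637 0.143 0.   ]
scene long_tray 0.64 [228. 470.] [0.443 0.326 0.   ]
scene short_tray 0.59 [196. 160.] [ 0.496 -0.361  0.   ]
scene deep_case 0.73 [263. 232.] [ 0.631 -0.149  0.   ]
scene flat_case 0.92 [143. 213.] [ 0.306 -0.301  0.   ]
scene flat_case 0.87 [179. 337.] [0.364 0.022 0.   ]
scene flat_case 0.74 [198. 242.] [ 0.462 -0.179  0.   ]
scene flat_case 0.58 [170. 275.] [ 0.364 -0.128  0.   ]
scene oblong_seal 0.83 [216. 311.] [ 0.482 -0.015  0.   ]
scene square_seal 0.69 [223. 379.] [0.47  0.132 0.   ]
scene square_seal 0.51 [194. 156.] [ 0.491 -0.371  0.   ]
scene round_seal 0.92 [288. 303.] [0.658 0.006 0.   ]
scene paste_jar 0.78 [291. 375.] [0.635 0.144 0.   ]
```

View pics/top0.png

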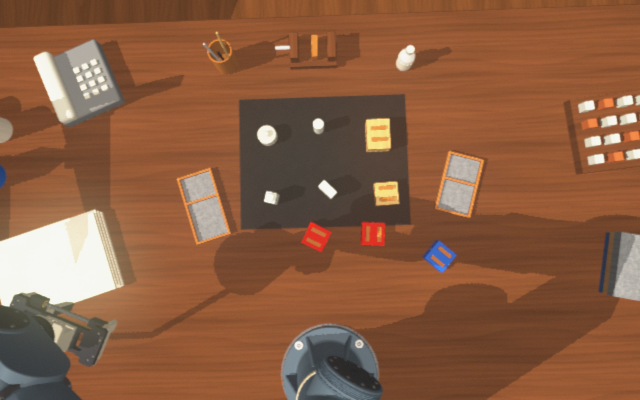

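View pics/scene0.png

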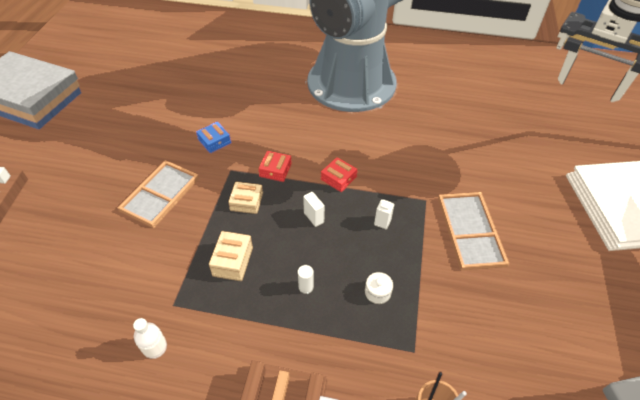

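```bash
python3 - <<'E'
from h import *
im=snap("top"); hsv=cv2.cvtColor(im["color"],cv2.COLOR_RGB2HSV)
M=cam(im); print("cam",-M[:3,:3].T@M[:3,3])
for n,(c,r,w,z) in dict(deep=(377,134,24,.044),flat=(385,193,18,.028),obl=(327,188,13,.058),sq=(272,198,12,.06),jar=(267,135,14,.034),long=(203,206,45,.014),short=(461,184,42,.014)).items():
    h=hsv[r-w:r+w,c-w:c+w].astype(int)
    if n in("deep","flat"): m=(h[...,2]>120)&(h[...,1]>60)
    elif n in("long","short"): m=((h[...,1]>130)&(h[...,2]>165))
    else: m=(h[...,2]>(110))
    m=m.astype(np.uint8)
    k,l,st,_=cv2.connectedComponentsWithStats(m); b=1+np.argmax(st[1:,4]); 
    ys,xs=np.nonzero(l==b)
    P=np.array([ray(im,(y+r-w,x+c-w),z)[:2] for y,x in zip(ys,xs)],np.float32)
    (cx,cy),(a,bb),t=cv2.minAreaRect(P*1000); print(n,len(P),round(cx),round(cy),"size",round(a),round(bb),"ang of 1st side",round(t,1))
a=np.vstack([np.hstack([cv2.resize(im["color"][y-37:y+38,x-50:x+50],None,fx=4,fy=4,interpolation=cv2.INTER_CUBIC) for x,y in p]) for p in [((203,206),(461,184)),((380,165),(290,190))]])
cv2.imwrite("pics/crops.png",a[:,:,::-1])
E
```

```text
cam [ 0.3946373  -0.00547278  1.09388786]
deep 849 625 -144 size 66 88 ang of 1st side 88.1
flat 580 472 -162 size 62 66 ang of 1st side 3.0
obl 208 484 -7 size 51 28 ang of 1st side 46.2
sq 171 467 138 size 36 32 ang of 1st side 74.9
jar 344 637 150 size 51 57 ang of 1st side 88.8
long 630 453 331 size 192 103 ang of 1st side 16.2
short 593 492 -360 size 100 164 ang of 1st side 73.3
```

View pics/crops.png

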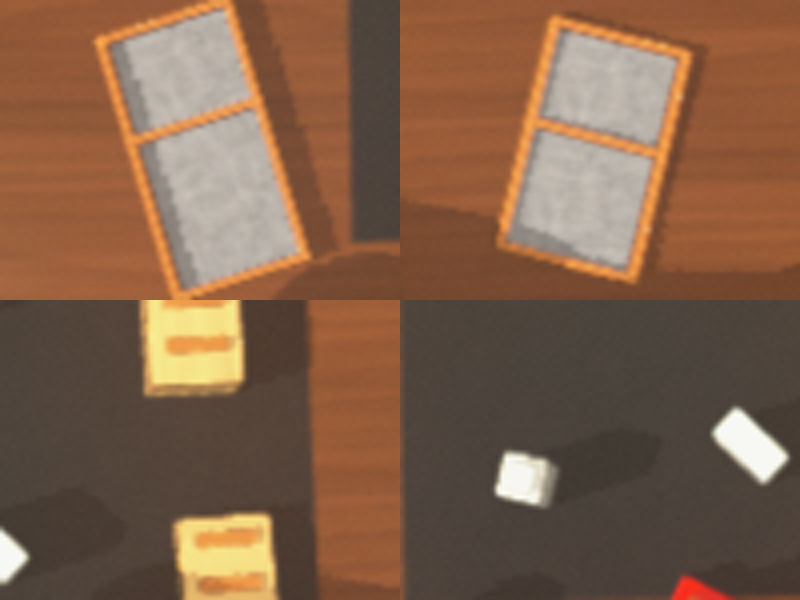

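```bash
cat >> h.py <<'E'
from scipy.spatial.transform import Rotation as Rot
def plan(x,y,z,th):
    s=readout.read_state(); R0=np.array(s["eef_rot"]); best=None
    for k in (0,180):
        t=np.radians(th+k); R=np.array([[np.sin(t),0,np.cos(t)],[-np.cos(t),0,np.sin(t)],[0,-1,0]])
        v=Rot.from_matrix(R0.T@R).as_rotvec()
        if best is None or np.linalg.norm(v)<np.linalg.norm(best): best=v
    o=R0.T@(np.array([x,y,z])-s["position"])*1000
    print("off",np.round(o).tolist(),"twist",np.round(best,3).tolist(),"rows",np.round(max(np.linalg.norm(o)/41.7,np.linalg.norm(best)/.125),1),"t",s["t"],"op",round(s["opening"],3))
E
python3 -c "
from h import *
plan(.628,-.146,.2,88)"
```

```text
off [636.0, -21.0, -441.0] twist [-0.0, -0.363, -0.0] rows 18.6 t 0.95 op 1.0
```

```bash
python3 -m inch '{"hand":[1,1,1,1,1,1,1,1],"offset":[[318,-21,-220],[318,-21,-220],[318,-21,-220],[318,-21,-220],[318,-21,-220],[318,-21,-220],[318,-21,-220],[318,-21,-220]],"twist":[[0,0,0],[0,0,0],[0,0,0],[0,0,0],[0,0,0],[0,0,0],[0,0,0],[0,0,0]]}'; python3 -c "
from h import *
plan(.628,-.146,.2,88)"
```

```text
t: 1.62
position: [0.3927, 0.2246, 0.1979]
eef_rot: [[0.922, 0.001, 0.387], [-0.387, 0.0, 0.922], [0.0, -1.0, 0.001]]
force: [0.8, 0.7, -0.4]
opening: 0.999
off [360.0, -2.0, -251.0] twist [-0.0, -0.363, 0.001] rows 10.5 t 1.6167 op 0.999
```

```bash
python3 -m inch '{"hand":[1,1,1,1,1,1,1,1],"offset":[[360,-2,-251],[360,-2,-251],[360,-2,-251],[360,-2,-251],[360,-2,-251],[360,-2,-251],[360,-2,-251],[360,-2,-251]],"twist":[[0,-0.363,0],[0,-0.363,0],[0,-0.363,0],[0,-0.363,0],[0,-0.363,0],[0,-0.363,0],[0,-0.363,0],[0,-0.363,0]]}' >/dev/null; python3 -c "
from h import *
plan(.628,-.146,.2,88)"
```

```text
off [70.0, -1.0, -101.0] twist [-0.0, -0.0, 0.0] rows 2.9 t 2.2833 op 1.002
```

```bash
python3 -m inch '{"hand":[1,1,1,1,1],"offset":[[70,-1,-101],[70,-1,-101],[70,-1,-101],[70,-1,-101],[70,-1,-101]],"twist":[[0,0,0],[0,0,0],[0,0,0],[0,0,0],[0,0,0]]}' ; cat >> h.py <<'E'
def seg(im,kind,near,z,rad=.07):
    """rectangle at height z of the bright/yellow blob nearest to world point near"""
    h=cv2.cvtColor(im["color"],cv2.COLOR_RGB2HSV).astype(int)
    m=((h[...,2]>120)&(h[...,1]>60)&(h[...,0]>8)&(h[...,0]<40)) if kind=="y" else ((h[...,2]>140)&(h[...,1]<60))
    k,l,st,cen=cv2.connectedComponentsWithStats(m.astype(np.uint8))
    b=[]
    for i in range(1,k):
        if st[i,4]<150: continue
        c=ray(im,cen[i][::-1],z); d=np.linalg.norm(c[:2]-near)
        if d<rad: b.append((-st[i,4],i))
    if not b: print("none"); return
    ys,xs=np.nonzero(l==min(b)[1])
    P=np.array([ray(im,(y,x),z)[:2] for y,x in zip(ys,xs)],np.float32)
    (cx,cy),(a,bb),t=cv2.minAreaRect(P*1000); print("seg",np.round([cx,cy,a,bb,t],1), "px",xs.min(),xs.max(),ys.min(),ys.max())
E
python3 - <<'E'
from h import *
im=snap("wrist"); save(im,"w1.png")
print(im["T_tool_cam"])
for d in spotter.pinpoint("deep_case",im): print(d["p"],d["at"],ray(im,d["at"],0))
seg(im,"y",(.628,-.146),.044)
E
```

```text
t: 2.7
position: [0.6277, -0.1452, 0.199]
eef_rot: [[0.999, -0.001, 0.037], [-0.037, 0.0, 0.999], [-0.001, -1.0, 0.0]]
force: [0.1, -1.5, 0.0]
opening: 1.001
[[ 1.19010552e-04  9.66305691e-01  2.57397159e-01 -7.09325219e-02]
 [-4.02008592e-05 -2.57397156e-01  9.66305698e-01 -2.05622089e-01]
 [ 9.99999992e-01 -1.25348162e-04  8.21334128e-06  3.70430791e-04]
 [ 0.00000000e+00  0.00000000e+00  0.00000000e+00  1.00000000e+00]]
seg [ 6.256e+02 -1.467e+02  8.440e+01  6.170e+01  6.000e-01] px 282 344 133 215
```

View pics/w1.png

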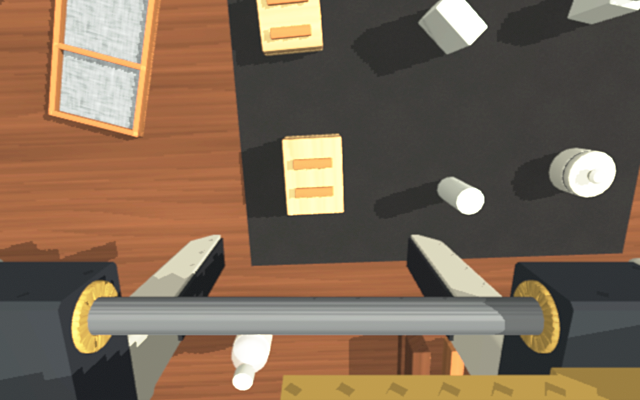

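```bash
python3 -c "
from h import *
plan(.627,-.147,.02,90.3)"
```

```text
off [0.0, 180.0, -4.0] twist [-0.0, -0.04, -0.001] rows 4.3 t 2.8 op 0.998
```

```bash
python3 -m inch '{"hand":[1,1,1,1,1,1,-1,-1],"offset":[[0,100,-2],[0,100,-2],[0,100,-2],[0,180,-2],[0,180,-2],[0,180,-2],[0,180,-2],[0,180,-2]],"twist":[[0,-0.04,0],[0,-0.04,0],[0,-0.04,0],[0,-0.04,0],[0,-0.04,0],[0,-0.04,0],[0,-0.04,0],[0,-0.04,0]]}' | tail -2;  python3 -m inch '{"hand":[-1,-1,-1,-1,-1,-1,-1,-1],"offset":[[0,0,0],[0,0,0],[0,0,0],[0,-60,0],[0,-120,0],[0,-160,0],[0,-160,0],[0,-160,0]],"twist":[[0,0,0],[0,0,0],[0,0,0],[0,0,0],[0,0,0],[0,0,0],[0,0,0],[0,0,0]]}'; python3 -c "
from h import *
plan(.418,.321,.18,106.2)"
```

```text
force: [0.3, 0.1, 0.3]
opening: 0.903
t: 4.13
position: [0.6307, -0.1468, 0.1889]
eef_rot: [[1.0, 0.012, -0.005], [0.005, -0.004, 1.0], [0.012, -1.0, -0.004]]
force: [0.6, -0.3, 0.0]
opening: 0.334
off [-210.0, 5.0, 469.0] twist [0.005, -0.278, 0.011] rows 12.3 t 4.1333 op 0.334
```

```bash
python3 -m inch '{"hand":[1,1,1,1,1,1,1,1],"offset":[[0,0,0],[0,0,0],[0,0,0],[0,0,0],[0,0,0],[0,0,0],[0,0,0],[0,0,0]],"twist":[[0,0,0],[0,0,0],[0,0,0],[0,0,0],[0,0,0],[0,0,0],[0,0,0],[0,0,0]]}' | tail -5; python3 - <<'E'
from h import *
im=snap("wrist"); save(im,"w2.png")
seg(im,"y",(.628,-.146),.044)
E
```

```text
t: 4.8
position: [0.6275, -0.1457, 0.1797]
eef_rot: [[1.0, -0.0, -0.005], [0.005, 0.0, 1.0], [-0.0, -1.0, 0.0]]
force: [0.8, 0.0, 0.0]
opening: 0.858
seg [ 6.253e+02 -1.469e+02  8.340e+01  6.150e+01  3.000e-01] px 282 345 136 219
```

View pics/w2.png

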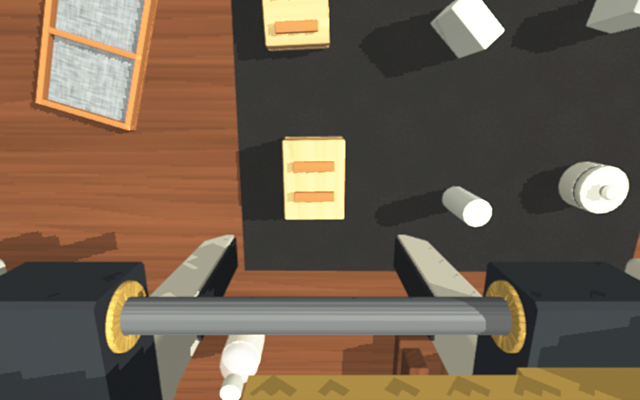

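The case was untouched (centre ≈ col 314, rows 137–219, same spot): I lifted before the fingers had closed. Retrying with a longer close.

```bash
python3 -m inch '{"hand":[0.8,0.8,0.8,0.8,0.8,0.8,-1,-1],"offset":[[0,90,0],[0,90,0],[0,90,0],[0,160,0],[0,160,0],[0,160,0],[0,160,0],[0,160,0]],"twist":[[0,0,0],[0,0,0],[0,0,0],[0,0,0],[0,0,0],[0,0,0],[0,0,0],[0,0,0]]}' | tail -2;  python3 -m inch '{"hand":[-1,-1,-1,-1,-1,-1,-1,-1],"offset":[[0,0,0],[0,0,0],[0,0,0],[0,0,0],[0,0,0],[0,0,0],[0,0,0],[0,0,0]],"twist":[[0,0,0],[0,0,0],[0,0,0],[0,0,0],[0,0,0],[0,0,0],[0,0,0],[0,0,0]]}'
```

```text
force: [-0.0, 0.2, 0.5]
opening: 0.804
t: 6.18
position: [0.6274, -0.1458, 0.0199]
eef_rot: [[1.0, -0.0, -0.005], [0.005, 0.0, 1.0], [-0.0, -1.0, 0.0]]
force: [-0.2, -0.6, -0.0]
opening: 0.236
```

```bash
python3 - <<'E'
from h import *
im=snap("wrist"); im2=snap("scene"); print(readout.read_state()["opening"])
a=np.hstack([cv2.resize(im["color"],(400,250)),cv2.resize(im2["color"][180:330,150:390],(400,250))]); cv2.imwrite("pics/w3.png",a[:,:,::-1])
E
```

```text
0.14909680812028134
```

View pics/w3.png

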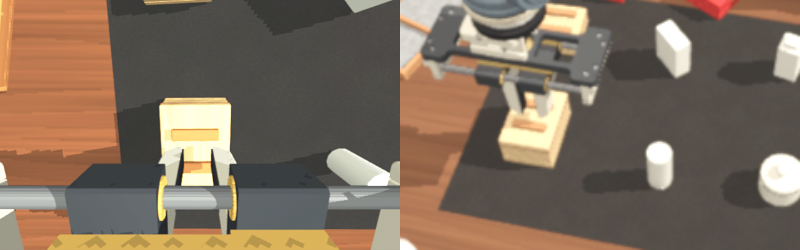

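```bash
python3 - <<'E'
from h import *
im=get_image("wrist"); K=np.array(im["K"]); T=np.array(im["T_tool_cam"]); print(K.tolist()); s=readout.read_state(); print(s["force"],s["torque"],s["opening"],s["qpos"])
Ti=np.linalg.inv(T)
for y in (-.06,-.04,-.019,0,.02):
    for z in (-.0465,.0465):
        q=K@(Ti[:3,:3]@[0,y,z]+Ti[:3,3]); print(y,z,np.round(q[:2]/q[2]),round(q[2],3))
E
```

```text
[[351.8153067474244, 0.0, 315.26375036852073], [0.0, 351.8153067474244, 200.44477425113257], [0.0, 0.0, 1.0]]
[ 0.35746905 -0.54055044 -0.19507454] [ 0.06437135 -0.04520568  0.01219154] 0.1012450026123869 [-3.00473680e-01  7.03609599e-01  1.50579296e+00  1.44213931e-05
  9.32373717e-01 -1.87646601e+00]
-0.06 -0.0465 [212. 269.] 0.159
-0.06 0.0465 [417. 269.] 0.159
-0.04 -0.0465 [223. 252.] 0.178
-0.04 0.0465 [406. 252.] 0.178
-0.019 -0.0465 [232. 237.] 0.199
-0.019 0.0465 [397. 237.] 0.199
0 -0.0465 [239. 226.] 0.217
0 0.0465 [390. 226.] 0.217
0.02 -0.0465 [245. 216.] 0.236
0.02 0.0465 [384. 216.] 0.236
```

```bash
python3 -m inch '{"hand":[-1,-1,-1,-1,-1],"offset":[[0,-30,0],[0,-60,0],[0,-100,0],[0,-100,0],[0,-100,0]],"twist":[[0,0,0],[0,0,0],[0,0,0],[0,0,0],[0,0,0]]}';python3 - <<'E'
from h import *
im=snap("wrist"); print(im["state"]["opening"]); save(im,"w4.png",(140,300,200,440),3)
E
```

```text
t: 6.75
position: [0.6287, -0.1461, 0.1222]
eef_rot: [[1.0, 0.004, -0.005], [0.005, -0.001, 1.0], [0.004, -1.0, -0.001]]
force: [-0.4, 0.1, -0.7]
opening: 0.008
0.00805269009217356
```

View pics/w4.png

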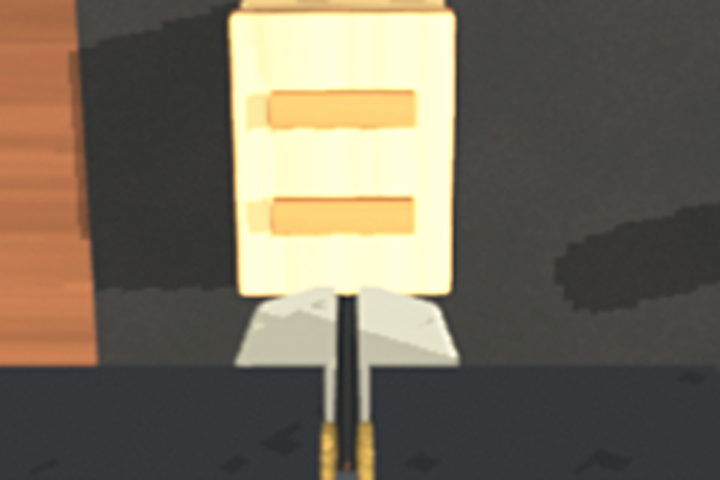

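The shut fingertips sit at ≈ row 237, col 315. That puts the real tips about 38 mm behind the reported TCP, which agrees with the fingers having closed above the lid. So I'll go lower, watching the force.

```bash
Z='[0,0,0]'; python3 -m inch '{"hand":[1,1,1,1,1,1,1,1],"offset":[[0,0,0],[0,0,0],[0,0,0],[0,0,0],[0,0,0],[0,0,0],[0,0,0],[0,0,0]],"twist":[[0,0,0],[0,0,0],[0,0,0],[0,0,0],[0,0,0],[0,0,0],[0,0,0],[0,0,0]]}' | tail -1;  python3 -m inch '{"hand":[1,1,1,1,1,1],"offset":[[0,40,0],[0,80,0],[0,110,0],[0,120,0],[0,125,0],[0,125,0]],"twist":[[0,0,0],[0,0,0],[0,0,0],[0,0,0],[0,0,0],[0,0,0]]}'; python3 -m inch '{"hand":[1,1,1,1],"offset":[[0,5,0],[0,10,0],[0,13,0],[0,13,0]],"twist":[[0,0,0],[0,0,0],[0,0,0],[0,0,0]]}'
```

```text
opening: 0.531
t: 7.97
position: [0.6277, -0.1458, -0.0049]
eef_rot: [[1.0, -0.0, -0.005], [0.005, 0.0, 1.0], [-0.0, -1.0, 0.0]]
force: [0.1, 0.9, -0.1]
opening: 0.959
t: 8.3
position: [0.6275, -0.1458, -0.018]
eef_rot: [[1.0, 0.0, -0.005], [0.005, -0.0, 1.0], [0.0, -1.0, -0.0]]
force: [0.1, 0.7, -0.6]
opening: 1.001
```

```bash
python3 -m inch '{"hand":[-1,-1,-1,-1,-1,-1,-1,-1],"offset":[[0,0,0],[0,0,0],[0,0,0],[0,0,0],[0,0,0],[0,0,0],[0,0,0],[0,0,0]],"twist":[[0,0,0],[0,0,0],[0,0,0],[0,0,0],[0,0,0],[0,0,0],[0,0,0],[0,0,0]]}'; python3 - <<'E'
from h import *
im=snap("wrist"); save(im,"w5.png",(100,300,170,470),2)
E
```

```text
t: 8.97
position: [0.6276, -0.1459, -0.0179]
eef_rot: [[1.0, 0.0, -0.005], [0.005, -0.0, 1.0], [0.0, -1.0, -0.0]]
force: [-0.9, -1.3, 1.7]
opening: 0.642
```

View pics/w5.png

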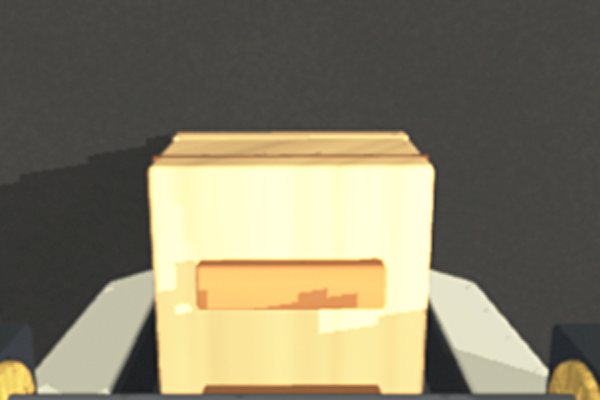

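```bash
python3 -m inch '{"hand":[-1,-1,-1,-1,-1],"offset":[[0,-20,0],[0,-50,0],[0,-90,0],[0,-110,0],[0,-110,0]],"twist":[[0,0,0],[0,0,0],[0,0,0],[0,0,0],[0,0,0]]}'; python3 -c "
from h import *
plan(.418,.321,.1,106.2)"
```

```text
t: 9.43
position: [0.6299, -0.1464, 0.0968]
eef_rot: [[1.0, 0.007, -0.005], [0.005, -0.002, 1.0], [0.007, -1.0, -0.002]]
force: [0.3, -0.2, -1.3]
opening: 0.642
off [-209.0, -6.0, 468.0] twist [0.003, -0.278, 0.007] rows 12.3 t 9.4333 op 0.642
```

```bash
python3 -m inch '{"hand":[-1,-1,-1,-1,-1,-1,-1,-1],"offset":[[-209,-8,468],[-209,-8,468],[-209,-8,468],[-209,-8,468],[-209,-8,468],[-209,-8,468],[-209,-8,468],[-209,-8,468]],"twist":[[0,-0.278,0],[0,-0.278,0],[0,-0.278,0],[0,-0.278,0],[0,-0.278,0],[0,-0.278,0],[0,-0.278,0],[0,-0.278,0]]}'|tail -1; python3 -c "
from h import *
plan(.418,.321,.1,106.2)"
```

```text
opening: 0.642
off [-22.0, -4.0, 175.0] twist [-0.0, 0.0, -0.002] rows 4.2 t 10.1 op 0.642
```

```bash
python3 -m inch '{"hand":[-1,-1,-1,-1,-1,-1,-1],"offset":[[-22,-50,175],[-22,-50,175],[-22,-50,175],[-22,-50,175],[-22,-50,175],[-22,-50,175],[-22,-50,175]],"twist":[[0,0,0],[0,0,0],[0,0,0],[0,0,0],[0,0,0],[0,0,0],[0,0,0]]}'; python3 - <<'E'
from h import *
im=snap("wrist"); img=im["color"].copy()
def tray(c,th,L,wells):
    t=np.radians(th); ex=np.array([np.cos(t),np.sin(t),0]); ey=np.array([-np.sin(t),np.cos(t),0]); c=np.array([*c,.014])
    rs=[(0,L/2,48)]+[(x,w/2,42) for x,w in wells]
    for x,a,b in rs:
        pts=[proj(im,c+ex*(x+i*a)/1000+ey*j*b/1000)[::-1] for i,j in ((-1,-1),(1,-1),(1,1),(-1,1))]
        cv2.polylines(img,[np.int32(np.round(pts))],True,(0,255,255),1)
tray((.453,.331),16.2,188,[(-36,104),(55,66)])
cv2.imwrite("pics/w6.png",img[:,:,::-1])
E
```

```text
t: 10.68
position: [0.4192, 0.3198, 0.146]
eef_rot: [[0.96, -0.001, -0.281], [0.281, -0.001, 0.96], [-0.001, -1.0, -0.001]]
force: [0.1, 0.5, -2.6]
opening: 0.64
```

View pics/w6.png

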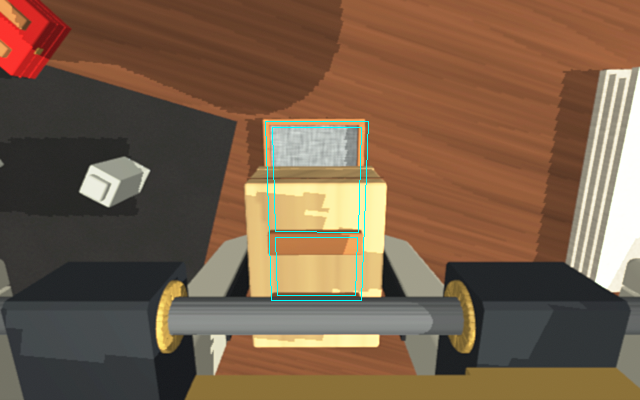

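```bash
python3 -c "
from h import *
plan(.418,.317,-.012,106.2)"
```

```text
off [-2.0, 158.0, -1.0] twist [0.001, 0.001, -0.002] rows 3.8 t 10.7333 op 0.643
```

```bash
python3 -m inch '{"hand":[-1,-1,-1,-1,-1,-1,-1,-1],"offset":[[-2,40,-2],[-2,80,-2],[-2,120,-2],[-2,140,-2],[-2,148,-2],[-2,153,-2],[-2,158,-2],[-2,158,-2]],"twist":[[0,0,0],[0,0,0],[0,0,0],[0,0,0],[0,0,0],[0,0,0],[0,0,0],[0,0,0]]}'
```

```text
t: 11.4
position: [0.4192, 0.3171, -0.0105]
eef_rot: [[0.96, 0.001, -0.279], [0.279, 0.0, 0.96], [0.001, -1.0, 0.0]]
force: [-0.5, 0.3, -1.4]
opening: 0.645
```

```bash
python3 -m inch '{"hand":[-1,0.7,0.7,0.7,0.7,0.7,0.7,0.7],"offset":[[0,1,0],[0,1,0],[0,1,0],[0,1,0],[0,1,0],[0,1,0],[0,-40,0],[0,-80,0]],"twist":[[0,0,0],[0,0,0],[0,0,0],[0,0,0],[0,0,0],[0,0,0],[0,0,0],[0,0,0]]}'; python3 -m inch '{"hand":[0.7,0.7,0.7,0.7,0.7],"offset":[[0,-40,0],[0,-80,0],[0,-110,0],[0,-110,0],[0,-110,0]],"twist":[[0,0,0],[0,0,0],[0,0,0],[0,0,0],[0,0,0]]}'; python3 - <<'E'
from h import *
im=snap("wrist"); seg(im,"y",(.418,.317),.049)
plan(.472,-.164,.15,90)
E
```

```text
t: 12.07
position: [0.4172, 0.3164, 0.0686]
eef_rot: [[0.96, -0.004, -0.279], [0.279, -0.003, 0.96], [-0.005, -1.0, -0.001]]
force: [0.7, 0.2, 0.7]
opening: 0.852
t: 12.48
position: [0.4192, 0.3176, 0.1806]
eef_rot: [[0.96, 0.003, -0.279], [0.279, 0.002, 0.96], [0.003, -1.0, 0.001]]
force: [0.5, -0.3, -1.7]
opening: 0.848
none
off [-83.0, 29.0, -477.0] twist [-0.0, 0.283, 0.0] rows 11.6 t 12.5333 op 0.846
```

```bash
python3 -m inch '{"hand":[0.7,0.7,0.7,0.7,0.7,0.7,0.7,0.7],"offset":[[-83,29,-477],[-83,29,-477],[-83,29,-477],[-83,29,-477],[-83,29,-477],[-83,29,-477],[-83,29,-477],[-83,29,-477]],"twist":[[0,0.283,0],[0,0.283,0],[0,0.283,0],[0,0.283,0],[0,0.283,0],[0,0.283,0],[0,0.283,0],[0,0.283,0]]}'|tail -1; python3 -c "
from h import *
plan(.472,-.164,.15,90)"
```

```text
opening: 0.849
off [18.0, 8.0, -149.0] twist [-0.0, 0.0, -0.003] rows 3.6 t 13.2 op 0.849
```

```bash
python3 -m inch '{"hand":[0.8,0.8,0.8,0.8,0.8,0.8],"offset":[[18,8,-149],[18,8,-149],[18,8,-149],[18,8,-149],[18,8,-149],[18,8,-149]],"twist":[[0,0,0],[0,0,0],[0,0,0],[0,0,0],[0,0,0],[0,0,0]]}'|tail -1; python3 - <<'E'
from h import *
im=snap("wrist"); seg(im,"y",(.472,-.164),.028)
for d in spotter.pinpoint("flat_case",im)[:3]: print(d["p"],d["at"],ray(im,d["at"],0))
save(im,"w7.png")
plan(.472,-.164,-.03,90)
E
```

```text
opening: 0.896
seg [ 456.3 -167.9   12.3   46.5    3.1] px 285 334 160 175
0.91 [64.6, 515.6] [0.36292078 0.02789151 0.        ]
0.84 [175.2, 315.8] [ 4.68917482e-01 -1.61834429e-01  5.55111512e-17]
0.8 [63.4, 356.8] [ 0.36153943 -0.12279805  0.        ]
off [-0.0, 180.0, -3.0] twist [-0.001, 0.0, -0.002] rows 4.3 t 13.8 op 0.904
```

View pics/w7.png

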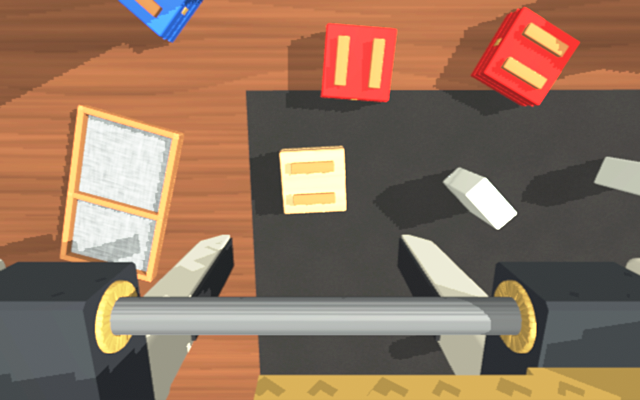

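```bash
python3 - <<'E'
from h import *
im=snap("wrist")
f=lambda c,r,z: np.round(ray(im,(r,c),z)*1000)
print([f(c,r,.028) for c,r in ((279,152),(345,147),(347,210),(284,213))])
c=ray(im,(180.5,314),.028); print(c)
print([f(c,r,.014) for c,r in ((79,105),(183,131),(152,281),(60,258))])
im2=snap("wrist"); img=im2["color"]
plan(c[0],c[1],-.031,93)
E
```

```text
[array([ 442., -195.,   28.]), array([ 438., -133.,   28.]), array([ 499., -130.,   28.]), array([ 502., -191.,   28.])]
[ 0.46934953 -0.16221749  0.028     ]
[array([ 400., -382.,   14.]), array([ 424., -287.,   14.]), array([ 582., -336.,   14.]), array([ 555., -429.,   14.])]
off [-4.0, 182.0, -1.0] twist [-0.001, -0.051, -0.001] rows 4.4 t 13.9 op 0.896
```

```bash
python3 -m inch '{"hand":[0.8,0.8,0.8,0.8,0.8,0.8,0.8,0.8],"offset":[[-2,40,0],[-2,80,0],[-2,120,0],[-2,155,0],[-2,165,0],[-2,172,0],[-2,178,0],[-2,178,0]],"twist":[[0,-0.051,0],[0,-0.051,0],[0,-0.051,0],[0,-0.051,0],[0,-0.051,0],[0,-0.051,0],[0,-0.051,0],[0,-0.051,0]]}';python3 -m inch '{"hand":[-1,-1,-1,-1,-1,-1,-1,-1],"offset":[[0,2,0],[0,2,0],[0,2,0],[0,2,0],[0,2,0],[0,2,0],[0,2,0],[0,2,0]],"twist":[[0,0,0],[0,0,0],[0,0,0],[0,0,0],[0,0,0],[0,0,0],[0,0,0],[0,0,0]]}'
```

```text
t: 14.57
position: [0.4721, -0.1624, -0.0262]
eef_rot: [[0.999, 0.001, -0.052], [0.052, -0.0, 0.999], [0.001, -1.0, -0.001]]
force: [-0.3, 0.2, -0.2]
opening: 0.904
t: 15.23
position: [0.472, -0.1627, -0.0281]
eef_rot: [[0.999, 0.001, -0.051], [0.051, -0.001, 0.999], [0.001, -1.0, -0.001]]
force: [-0.8, -0.9, 8.1]
opening: 0.646
```

```bash
python3 -m inch '{"hand":[-1,-1,-1,-1,-1,-1],"offset":[[0,-20,0],[0,-60,0],[0,-100,0],[0,-140,0],[0,-170,0],[0,-170,0]],"twist":[[0,0,0],[0,0,0],[0,0,0],[0,0,0],[0,0,0],[0,0,0]]}'; python3 -c "
from h import *
plan(.418,.317,.14,106)"
```

```text
t: 15.73
position: [0.4741, -0.1636, 0.147]
eef_rot: [[0.999, 0.008, -0.051], [0.051, -0.004, 0.999], [0.008, -1.0, -0.004]]
force: [0.5, -0.3, -1.7]
opening: 0.645
off [-31.0, 5.0, 483.0] twist [0.005, -0.228, 0.008] rows 11.6 t 15.7333 op 0.645
```

```bash
python3 -m inch '{"hand":[-1,-1,-1,-1,-1,-1,-1,-1],"offset":[[60,5,500],[60,5,500],[60,5,500],[60,5,500],[60,5,500],[60,5,500],[60,5,500],[60,5,500]],"twist":[[0,-0.228,0],[0,-0.228,0],[0,-0.228,0],[0,-0.228,0],[0,-0.228,0],[0,-0.228,0],[0,-0.228,0],[0,-0.228,0]]}'|tail -1; python3 -c "
from h import *
plan(.51,.345,.15,106)"
```

```text
opening: 0.641
off [64.0, -13.0, 162.0] twist [-0.0, -0.0, -0.001] rows 4.2 t 16.4 op 0.641
```

```bash
python3 -m inch '{"hand":[-1,-1,-1,-1,-1,-1,-1],"offset":[[64,-13,162],[64,-13,162],[64,-13,162],[64,-13,162],[64,-13,162],[64,-13,162],[64,-13,162]],"twist":[[0,0,0],[0,0,0],[0,0,0],[0,0,0],[0,0,0],[0,0,0],[0,0,0]]}'; python3 - <<'E'
from h import *
im=snap("wrist"); save(im,"w8.png")
for n in ("deep_case","flat_case"):
  for d in spotter.pinpoint(n,im)[:3]: print(n,d["p"],d["at"],ray(im,d["at"],0.005))
E
```

```text
t: 16.98
position: [0.5104, 0.343, 0.1498]
eef_rot: [[0.961, -0.002, -0.276], [0.276, -0.001, 0.961], [-0.002, -1.0, -0.001]]
force: [-0.4, -1.1, -1.7]
opening: 0.644
deep_case 0.83 [83.2, 316.7] [0.42100233 0.31890837 0.005     ]
flat_case 0.61 [238.6, 315.7] [0.57188151 0.36134585 0.005     ]
```

View pics/w8.png

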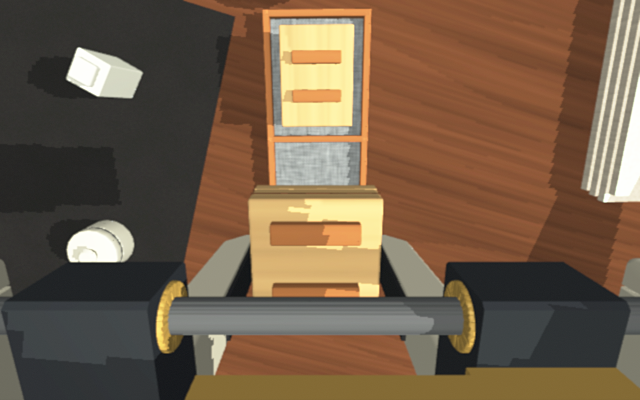

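```bash
python3 - <<'E'
from h import *
im=snap("wrist"); f=lambda c,r,z: np.round(ray(im,(r,c),z)*1000,1)
P=[f(*p,.049) for p in ((279,24),(354,24),(353,126),(281,126))]; print(P,np.mean(P,0))
P=[f(*p,.055) for p in ((291,51),(341,51),(341,102),(291,102))]; print("lugs",P,np.mean(P,0))
s=im["state"];R=np.array(s["eef_rot"]);p=np.array(s["position"])
for q in ((270,222),(362,222),(250,198),(382,198)):
    for z in ((.21 if q[1]==222 else .205),): print("held tool frame",np.round(R.T@(ray(im,q[::-1],z)-p)*1000,1))
E
```

```text
[array([389.4, 277.5,  49. ]), array([373., 335.,  49.]), array([449.3, 358.2,  49. ]), array([466.2, 299. ,  49. ])] [419.475 317.425  49.   ]
lugs [array([406.9, 292.5,  55. ]), array([396. , 330.8,  55. ]), array([433.4, 342.2,  55. ]), array([444.7, 302.5,  55. ])] [420.25 317.    55.  ]
held tool frame [-22.1 -59.4 -19.5]
held tool frame [-22.1 -59.4  20.7]
held tool frame [-31.7 -54.4 -28.7]
held tool frame [-31.7 -54.4  29.9]
```

```bash
python3 -c "
from h import *
plan(.4219,.3172,.1,106.3)"
```

```text
off [-93.0, 51.0, 1.0] twist [0.0, -0.007, -0.001] rows 2.5 t 17.1833 op 0.644
```

```bash
python3 -m inch '{"hand":[-1,-1,-1,-1,-1,-1],"offset":[[-93,50,1],[-93,50,1],[-93,50,1],[-93,50,1],[-93,50,1],[-93,50,1]],"twist":[[0,-0.007,0],[0,-0.007,0],[0,-0.007,0],[0,-0.007,0],[0,-0.007,0],[0,-0.007,0]]}'; python3 -c "
from h import *
plan(.4219,.3172,.030,106.3)"
```

```text
t: 17.68
position: [0.4226, 0.3188, 0.1017]
eef_rot: [[0.96, 0.002, -0.282], [0.282, 0.001, 0.96], [0.002, -1.0, 0.0]]
force: [0.0, 0.1, -1.7]
opening: 0.641
off [-1.0, 72.0, -1.0] twist [-0.0, 0.001, 0.002] rows 1.7 t 17.6833 op 0.641
```

```bash
python3 -m inch '{"hand":[-1,-1,-1,-1,-1,-1],"offset":[[-1,25,-1],[-1,50,-1],[-1,65,-1],[-1,70,-1],[-1,70,-1],[-1,70,-1]],"twist":[[0,0,0],[0,0,0],[0,0,0],[0,0,0],[0,0,0],[0,0,0]]}'|grep -E "pos|for"; python3 -m inch '{"hand":[-1,-1,-1,-1,-1,-1],"offset":[[0,3,0],[0,6,0],[0,8,0],[0,8,0],[0,8,0],[0,8,0]],"twist":[[0,0,0],[0,0,0],[0,0,0],[0,0,0],[0,0,0],[0,0,0]]}'
```

```text
position: [0.4218, 0.3179, 0.0318]
force: [-0.2, 0.1, -1.3]
t: 18.68
position: [0.4208, 0.3176, 0.0231]
eef_rot: [[0.959, 0.0, -0.282], [0.282, 0.0, 0.959], [0.0, -1.0, 0.0]]
force: [-0.5, 0.9, -2.3]
opening: 0.642
```

```bash
python3 -m inch '{"hand":[-1,-1,0.7,0.7,0.7,0.7,0.7,0.7],"offset":[[0,1,0],[0,2,0],[0,2,0],[0,2,0],[0,2,0],[0,2,0],[0,2,0],[0,-20,0]],"twist":[[0,0,0],[0,0,0],[0,0,0],[0,0,0],[0,0,0],[0,0,0],[0,0,0],[0,0,0]]}'; python3 -m inch '{"hand":[0.7,0.7,0.7,0.7,0.7],"offset":[[0,-40,0],[0,-80,0],[0,-100,0],[0,-100,0],[0,-100,0]],"twist":[[0,0,0],[0,0,0],[0,0,0],[0,0,0],[0,0,0]]}'; python3 -c "
from h import *
plan(.51,.12,.15,136)"
```

```text
t: 19.35
position: [0.4189, 0.3164, 0.0403]
eef_rot: [[0.959, -0.005, -0.282], [0.282, -0.003, 0.959], [-0.005, -1.0, -0.002]]
force: [-0.8, 0.9, -0.7]
opening: 0.848
t: 19.77
position: [0.4211, 0.3178, 0.1437]
eef_rot: [[0.959, 0.002, -0.282], [0.282, 0.001, 0.959], [0.002, -1.0, 0.001]]
force: [0.7, -0.4, -0.9]
opening: 0.852
off [29.0, -6.0, -215.0] twist [-0.0, -0.517, 0.002] rows 5.2 t 19.7667 op 0.852
```

```bash
python3 -c "
from h import *
plan(.485,-.008,.16,136)"
```

```text
off [-31.0, -17.0, -331.0] twist [-0.0, -0.517, 0.002] rows 8.0 t 19.7667 op 0.852
```

```bash
python3 -m inch '{"hand":[0.4,0.4,0.4,0.4,0.4,0.4,0.4,0.4],"offset":[[-31,-17,-331],[-31,-17,-331],[-31,-17,-331],[-31,-17,-331],[-31,-17,-331],[-31,-17,-331],[-31,-17,-331],[-31,-17,-331]],"twist":[[0,-0.517,0],[0,-0.517,0],[0,-0.517,0],[0,-0.517,0],[0,-0.517,0],[0,-0.517,0],[0,-0.517,0],[0,-0.517,0]]}'|tail -1; python3 -m inch '{"hand":[0.4,0.4,0.4],"offset":[[0,0,0],[0,0,0],[0,0,0]],"twist":[[0,0,0],[0,0,0],[0,0,0]]}'; python3 - <<'E'
from h import *
im=snap("wrist"); save(im,"w9.png",(0,300,100,500),2)
seg(im,"w",(.485,-.008),.058)
for d in spotter.pinpoint("oblong_seal",im)[:3]: print(d["p"],d["at"],ray(im,d["at"],0))
E
```

```text
opening: 0.702
t: 20.68
position: [0.4803, 0.0092, 0.1578]
eef_rot: [[0.695, -0.002, -0.719], [0.719, 0.0, 0.695], [-0.001, -1.0, 0.002]]
force: [0.7, -0.4, -0.5]
opening: 0.701
seg [481.6 -10.2  52.3  24.   44.7] px 285 312 145 203
```

View pics/w9.png

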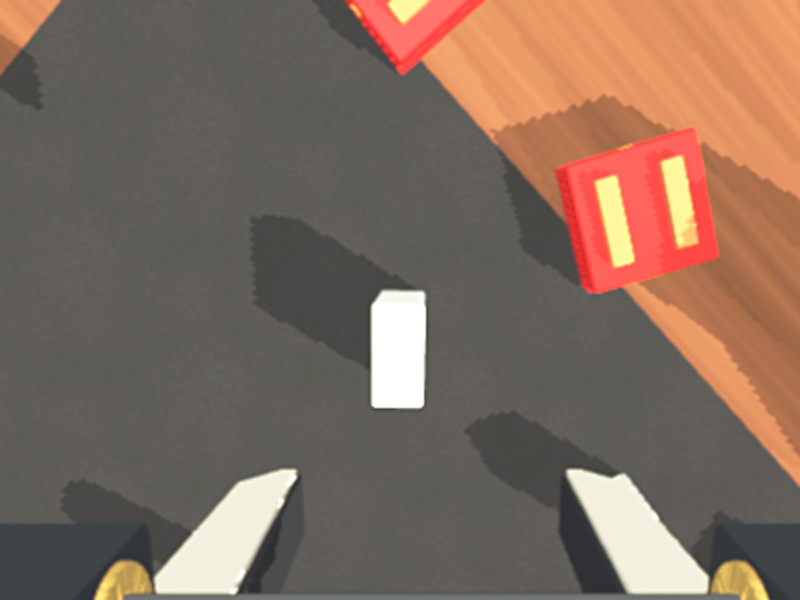

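```bash
python3 - <<'E'
from h import *
im=snap("wrist"); c=ray(im,(178,299),.058); print(c); plan(c[0],c[1],-.01,136)
E
```

```text
[ 0.48387177 -0.00692898  0.058     ]
off [-10.0, 168.0, -14.0] twist [-0.001, 0.002, -0.001] rows 4.1 t 20.8333 op 0.699
```

```bash
python3 -m inch '{"hand":[0.4,0.4,0.4,0.4,0.4,0.4,0.4,-1],"offset":[[-10,10,-14],[-10,50,-14],[-10,90,-14],[-10,130,-14],[-10,160,-14],[-10,168,-14],[-10,168,-14],[-10,168,-14]],"twist":[[0,0,0],[0,0,0],[0,0,0],[0,0,0],[0,0,0],[0,0,0],[0,0,0],[0,0,0]]}';python3 -m inch '{"hand":[-1,-1,-1,-1,-1,-1,-1,-1],"offset":[[0,0,0],[0,0,0],[0,0,0],[0,0,0],[0,0,0],[0,0,0],[0,0,0],[0,0,0]],"twist":[[0,0,0],[0,0,0],[0,0,0],[0,0,0],[0,0,0],[0,0,0],[0,0,0],[0,0,0]]}'
```

```text
t: 21.5
position: [0.4848, -0.0075, -0.0081]
eef_rot: [[0.694, 0.001, -0.72], [0.72, -0.0, 0.694], [0.0, -1.0, -0.0]]
force: [0.3, -0.3, 0.1]
opening: 0.663
t: 22.17
position: [0.4843, -0.0081, -0.0087]
eef_rot: [[0.694, 0.0, -0.72], [0.72, -0.0, 0.694], [0.0, -1.0, -0.0]]
force: [-1.1, 0.8, 4.8]
opening: 0.234
```

```bash
python3 -m inch '{"hand":[-1,-1,-1,-1,-1],"offset":[[0,-30,0],[0,-70,0],[0,-110,0],[0,-140,0],[0,-140,0]],"twist":[[0,0,0],[0,0,0],[0,0,0],[0,0,0],[0,0,0]]}'|tail -1; python3 -c "
from h import *
plan(.506,.343,.13,106.2)"
```

```text
opening: 0.236
off [266.0, 6.0, 230.0] twist [0.005, 0.521, 0.007] rows 8.4 t 22.5833 op 0.236
```

```bash
python3 -m inch '{"hand":[-1,-1,-1,-1,-1,-1,-1,-1],"offset":[[266,4,230],[266,4,230],[266,4,230],[266,4,230],[266,4,230],[266,4,230],[266,4,230],[266,4,230]],"twist":[[0,0.521,0],[0,0.521,0],[0,0.521,0],[0,0.521,0],[0,0.521,0],[0,0.521,0],[0,0.521,0],[0,0.521,0]]}'|tail -1;python3 -m inch '{"hand":[-1,-1,-1],"offset":[[0,0,0],[0,0,0],[0,0,0]],"twist":[[0,0,0],[0,0,0],[0,0,0]]}'; python3 - <<'E'
from h import *
im=snap("wrist"); save(im,"w10.png",(0,300,120,520),2)
plan(.506,.343,.02,106.2)
E
```

```text
opening: 0.234
t: 23.5
position: [0.5008, 0.3036, 0.1264]
eef_rot: [[0.96, -0.002, -0.279], [0.279, -0.001, 0.96], [-0.002, -1.0, -0.001]]
force: [-0.4, 0.5, -1.3]
opening: 0.234
off [16.0, 107.0, 37.0] twist [0.001, -0.001, -0.001] rows 2.7 t 23.55 op 0.234
```

View pics/w10.png

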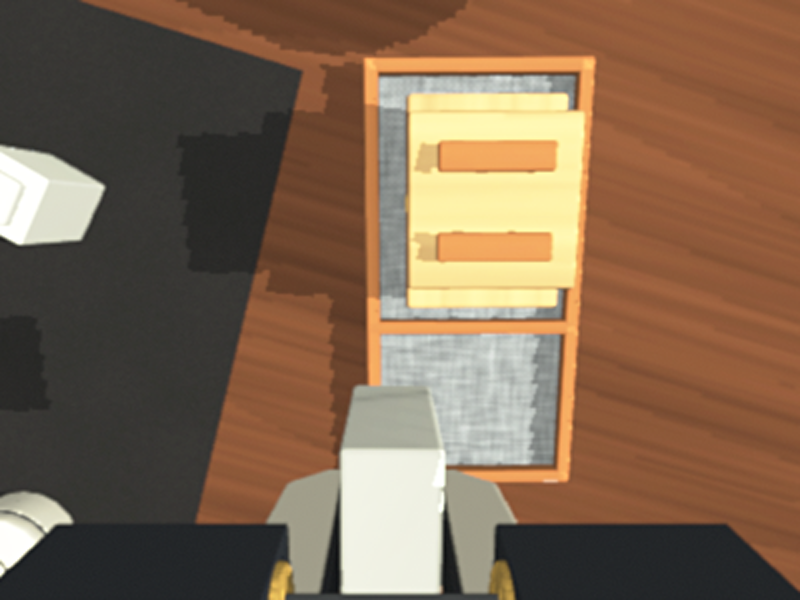

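```bash
python3 - <<'E'
from h import *
im=snap("wrist"); e=np.radians(16.2); ex=np.array([np.cos(e),np.sin(e)]); ey=np.array([-np.sin(e),np.cos(e)])
for n,c,r in (("div low-left (22,42in?)",381,333),("div low-right (22,+42)",567,333),("out far right (94,48)",568,480),("out near right (-94,48)",594,58),("out near left(-94,-48)",365,58)):
    p=ray(im,(r/2,120+c/2),.014)[:2]; d=(p-[.453,.328])*1000; print(n,np.round([d@ex,d@ey],1))
E
```

```text
div low-left (22,42in?) [ 20.9 -41.5]
div low-right (22,+42) [21.  43.4]
out far right (94,48) [92.6 48.4]
out near right (-94,48) [-93.9  47.4]
out near left(-94,-48) [-94.1 -47.6]
```

```bash
python3 -m inch '{"hand":[-1,-1,-1,-1,-1,-1,-1,-1],"offset":[[15,0,37],[15,40,37],[15,80,37],[15,110,37],[15,122,37],[15,127,37],[15,130,37],[15,130,37]],"twist":[[0,0,0],[0,0,0],[0,0,0],[0,0,0],[0,0,0],[0,0,0],[0,0,0],[0,0,0]]}';python3 -c "
from h import *
plan(.505,.343,-.004,106.2)"
```

```text
t: 24.27
position: [0.5065, 0.344, -0.0013]
eef_rot: [[0.961, 0.002, -0.278], [0.278, 0.001, 0.961], [0.002, -1.0, 0.0]]
force: [0.1, 0.3, -0.7]
opening: 0.235
off [-2.0, 3.0, -1.0] twist [-0.0, -0.001, 0.002] rows 0.1 t 24.2667 op 0.235
```

```bash
python3 -m inch '{"hand":[-1,-1,-1,-0.2,-0.2,-0.2,-0.2,-0.2],"offset":[[0,1,0],[0,2,0],[0,3,0],[0,3,0],[0,3,0],[0,3,0],[0,3,0],[0,3,0]],"twist":[[0,0,0],[0,0,0],[0,0,0],[0,0,0],[0,0,0],[0,0,0],[0,0,0],[0,0,0]]}';python3 -m inch '{"hand":[-0.2,-0.2,-0.2,-0.2,-0.2,-0.2],"offset":[[0,-20,0],[0,-60,0],[0,-100,0],[0,-140,0],[0,-160,0],[0,-160,0]],"twist":[[0,0,0],[0,0,0],[0,0,0],[0,0,0],[0,0,0],[0,0,0]]}'; python3 - <<'E'
from h import *
im=snap("top"); c=im["color"]
for n,r in (("oblong_seal",(.505,.343)),("square_seal",(.47,.135)),("paste_jar",(.637,.146))):
  for d in spotter.pinpoint(n,im)[:2]: print(n,d["p"],d["at"],ray(im,d["at"],0))
plan(.467,.136,.16,75)
E
```

```text
t: 24.93
position: [0.5055, 0.344, -0.0055]
eef_rot: [[0.96, 0.0, -0.278], [0.278, 0.0, 0.96], [0.0, -1.0, 0.0]]
force: [0.1, -0.2, 1.4]
opening: 0.402
t: 25.43
position: [0.5076, 0.3452, 0.1598]
eef_rot: [[0.96, 0.007, -0.279], [0.279, 0.004, 0.96], [0.008, -1.0, 0.002]]
force: [0.8, -0.0, -0.4]
opening: 0.398
oblong_seal 0.48 [187.0, 196.2] [0.50556595 0.35114598 0.        ]
square_seal 0.66 [198.9, 270.8] [0.46673911 0.14679492 0.        ]
paste_jar 0.72 [137.4, 267.5] [0.63693115 0.15253865 0.        ]
off [-94.0, -7.0, -189.0] twist [0.001, 0.544, -0.002] rows 5.1 t 25.6333 op 0.4
```

```bash
python3 -m inch '{"hand":[0.4,0.4,0.4,0.4,0.4,0.4,0.4,0.4],"offset":[[-94,-7,-189],[-94,-7,-189],[-94,-7,-189],[-94,-7,-189],[-94,-7,-189],[-94,-7,-189],[-94,-7,-189],[-94,-7,-189]],"twist":[[0,0.544,0],[0,0.544,0],[0,0.544,0],[0,0.544,0],[0,0.544,0],[0,0.544,0],[0,0.544,0],[0,0.544,0]]}'; python3 - <<'E'
from h import *
im=snap("wrist"); save(im,"w11.png",(80,250,215,415),4)
seg(im,"w",(.467,.136),.058)
E
```

```text
t: 26.3
position: [0.4678, 0.1365, 0.1607]
eef_rot: [[0.966, -0.001, 0.259], [-0.259, 0.0, 0.966], [-0.001, -1.0, -0.0]]
force: [-0.0, 0.0, 0.5]
opening: 0.699
seg [462.3 141.9  29.   36.5  75. ] px 303 335 161 201
```

View pics/w11.png

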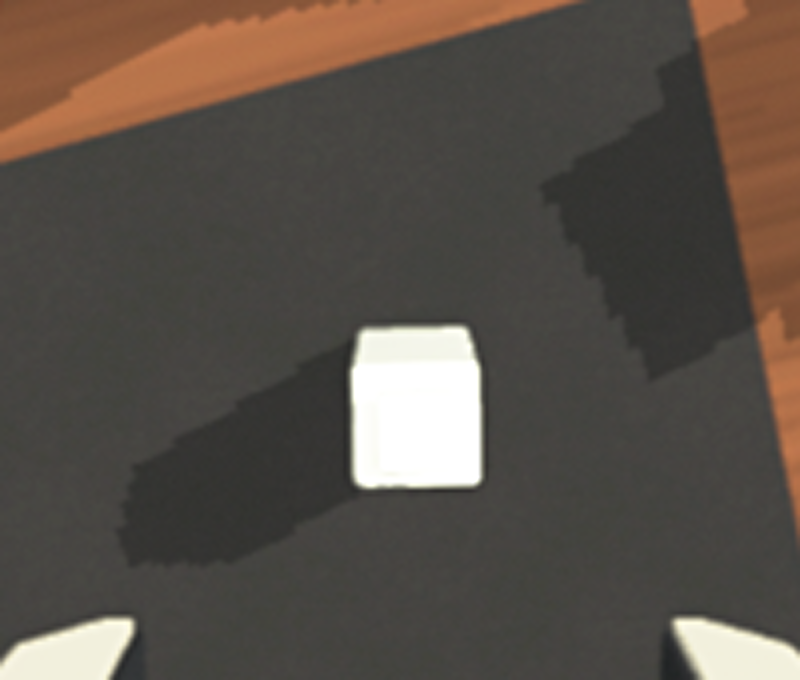

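```bash
python3 - <<'E'
from h import *
im=snap("wrist"); c=ray(im,(186.2,319.1),.056); print(c); plan(c[0],c[1],-.01,75)
E
```

```text
[0.46712237 0.14120649 0.056     ]
off [-2.0, 171.0, 4.0] twist [0.0, 0.002, -0.001] rows 4.1 t 26.4 op 0.7
```

```bash
python3 -m inch '{"hand":[0.4,0.4,0.4,0.4,0.4,0.4,-1,-1],"offset":[[-2,40,4],[-2,80,4],[-2,120,4],[-2,160,4],[-2,170,4],[-2,170,4],[-2,170,4],[-2,170,4]],"twist":[[0,0,0],[0,0,0],[0,0,0],[0,0,0],[0,0,0],[0,0,0],[0,0,0],[0,0,0]]}'|grep pos;python3 -m inch '{"hand":[-1,-1,-1,-1,-1,-1,-1],"offset":[[0,0,0],[0,0,0],[0,0,0],[0,0,0],[0,0,0],[0,0,0],[0,0,0]],"twist":[[0,0,0],[0,0,0],[0,0,0],[0,0,0],[0,0,0],[0,0,0],[0,0,0]]}';python3 -m inch '{"hand":[-1,-1,-1,-1,-1,-1],"offset":[[0,-20,0],[0,-60,0],[0,-100,0],[0,-140,0],[0,-145,0],[0,-145,0]],"twist":[[0,0,0],[0,0,0],[0,0,0],[0,0,0],[0,0,0],[0,0,0]]}'; python3 -c "
from h import *
plan(.532,-.371,.14,73.3)"
```

```text
position: [0.4684, 0.1413, -0.0066]
t: 27.65
position: [0.4673, 0.1407, -0.008]
eef_rot: [[0.966, 0.001, 0.259], [-0.259, 0.0, 0.966], [0.001, -1.0, 0.0]]
force: [-1.5, -0.3, 6.9]
opening: 0.299
t: 28.15
position: [0.4682, 0.1409, 0.1385]
eef_rot: [[0.966, 0.004, 0.259], [-0.259, 0.001, 0.966], [0.004, -1.0, 0.002]]
force: [-0.1, -0.4, -1.1]
opening: 0.3
off [194.0, -2.0, -478.0] twist [-0.002, 0.03, 0.004] rows 12.4 t 28.15 op 0.3
```

```bash
python3 -m inch '{"hand":[-1,-1,-1,-1,-1,-1,-1,-1],"offset":[[194,-2,-478],[194,-2,-478],[194,-2,-478],[194,-2,-478],[194,-2,-478],[194,-2,-478],[194,-2,-478],[194,-2,-478]],"twist":[[0,0.03,0],[0,0.03,0],[0,0.03,0],[0,0.03,0],[0,0.03,0],[0,0.03,0],[0,0.03,0],[0,0.03,0]]}'|tail -1; python3 -c "
from h import *
plan(.532,-.371,.14,73.3)"
```

```text
opening: 0.299
off [76.0, -5.0, -164.0] twist [-0.001, -0.001, -0.003] rows 4.3 t 28.8167 op 0.299
```

```bash
python3 -m inch '{"hand":[-1,-1,-1,-1,-1,-1,-1],"offset":[[76,-5,-164],[76,-5,-164],[76,-5,-164],[76,-5,-164],[76,-5,-164],[76,-5,-164],[76,-5,-164]],"twist":[[0,0,0],[0,0,0],[0,0,0],[0,0,0],[0,0,0],[0,0,0],[0,0,0]]}'; python3 -c "
from h import *
plan(.532,-.371,-.003,73.3)"
```

```text
t: 29.4
position: [0.5326, -0.3687, 0.1399]
eef_rot: [[0.957, -0.003, 0.289], [-0.289, 0.003, 0.957], [-0.004, -1.0, 0.002]]
force: [-0.9, -0.1, -1.3]
opening: 0.296
off [1.0, 143.0, -3.0] twist [-0.002, -0.002, -0.004] rows 3.4 t 29.4 op 0.296
```

```bash
python3 -m inch '{"hand":[-1,-1,-1,-1,-1,-1,-1,-1],"offset":[[0,40,-2],[0,80,-2],[0,115,-2],[0,130,-2],[0,137,-2],[0,141,-2],[0,143,-2],[0,143,-2]],"twist":[[0,0,0],[0,0,0],[0,0,0],[0,0,0],[0,0,0],[0,0,0],[0,0,0],[0,0,0]]}';python3 -m inch '{"hand":[-1,0,0,0,0,0,0,0],"offset":[[0,1,0],[0,1,0],[0,1,0],[0,1,0],[0,1,0],[0,1,0],[0,1,0],[0,1,0]],"twist":[[0,0,0],[0,0,0],[0,0,0],[0,0,0],[0,0,0],[0,0,0],[0,0,0],[0,0,0]]}'; python3 -m inch '{"hand":[0,0,0,0,0,0],"offset":[[0,-20,0],[0,-60,0],[0,-100,0],[0,-140,0],[0,-165,0],[0,-165,0]],"twist":[[0,0,0],[0,0,0],[0,0,0],[0,0,0],[0,0,0],[0,0,0]]}'; python3 -c "
from h import *
plan(.636,.149,.16,73.3)"
```

```text
t: 30.07
position: [0.5336, -0.3709, 0.0006]
eef_rot: [[0.958, 0.001, 0.287], [-0.287, -0.001, 0.958], [0.001, -1.0, -0.0]]
force: [0.6, -0.9, -1.4]
opening: 0.3
t: 30.73
position: [0.5331, -0.371, -0.0012]
eef_rot: [[0.958, 0.0, 0.288], [-0.288, -0.0, 0.958], [0.0, -1.0, -0.0]]
force: [0.1, 0.4, 0.2]
opening: 0.501
t: 31.23
position: [0.5353, -0.3727, 0.1702]
eef_rot: [[0.958, 0.007, 0.288], [-0.288, -0.006, 0.958], [0.009, -1.0, -0.004]]
force: [0.3, -0.0, 1.2]
opening: 0.5
off [-54.0, 8.0, 529.0] twist [0.004, -0.0, 0.009] rows 12.7 t 31.2333 op 0.5
```

```bash
python3 -m inch '{"hand":[0.8,0.8,0.8,0.8,0.8,0.8,0.8,0.8],"offset":[[-54,8,529],[-54,8,529],[-54,8,529],[-54,8,529],[-54,8,529],[-54,8,529],[-54,8,529],[-54,8,529]],"twist":[[0,0,0],[0,0,0],[0,0,0],[0,0,0],[0,0,0],[0,0,0],[0,0,0],[0,0,0]]}'|tail -1; python3 -c "
from h import *
plan(.636,.149,.16,73.3)"
```

```text
opening: 0.9
off [-16.0, -2.0, 194.0] twist [0.0, -0.0, -0.001] rows 4.7 t 31.9 op 0.9
```

```bash
python3 -m inch '{"hand":[0.8,0.8,0.8,0.8,0.8,0.8,0.8],"offset":[[-16,-2,194],[-16,-2,194],[-16,-2,194],[-16,-2,194],[-16,-2,194],[-16,-2,194],[-16,-2,194]],"twist":[[0,0,0],[0,0,0],[0,0,0],[0,0,0],[0,0,0],[0,0,0],[0,0,0]]}'; python3 - <<'E'
from h import *
im=snap("wrist"); save(im,"w12.png",(80,250,215,415),4)
seg(im,"w",(.636,.149),.034)
for d in spotter.pinpoint("paste_jar",im)[:2]: print(d["p"],d["at"],ray(im,d["at"],0))
E
```

```text
t: 32.48
position: [0.6362, 0.148, 0.1597]
eef_rot: [[0.958, -0.001, 0.285], [-0.285, -0.0, 0.958], [-0.001, -1.0, -0.001]]
force: [0.3, -0.5, -0.6]
opening: 0.901
seg [635.8 151.2  50.2  53.9  73.4] px 292 344 154 209
0.64 [176.6, 316.4] [0.6366342  0.14944944 0.        ]
```

View pics/w12.png

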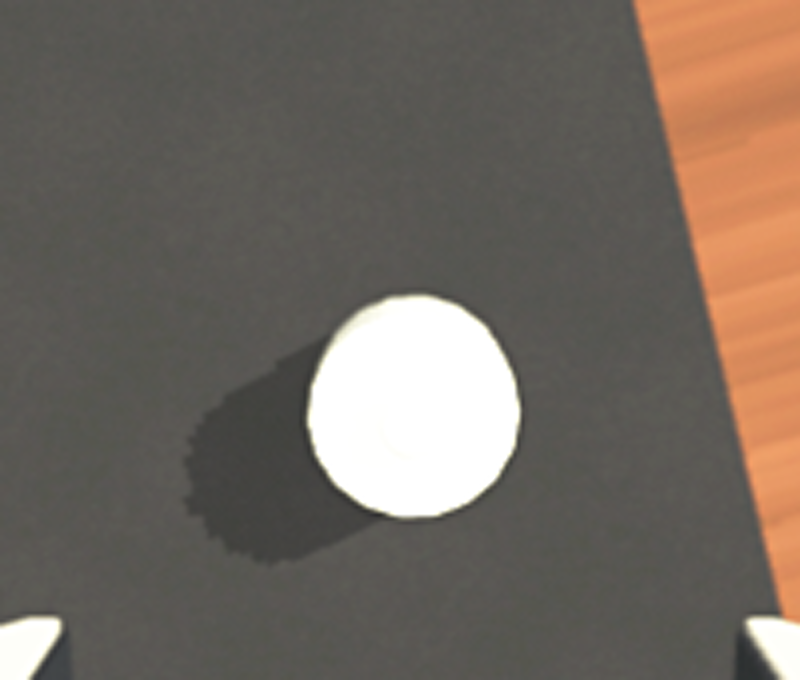

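```bash
python3 -c "
from h import *
plan(.637,.1507,-.022,73.3)"
```

```text
off [-0.0, 182.0, 5.0] twist [0.001, -0.001, -0.001] rows 4.4 t 32.5833 op 0.901
```

```bash
python3 -m inch '{"hand":[0.8,0.8,0.8,0.8,0.8,0.8,0.8,-1],"offset":[[0,40,3],[0,80,3],[0,120,3],[0,155,3],[0,172,3],[0,181,3],[0,181,3],[0,181,3]],"twist":[[0,0,0],[0,0,0],[0,0,0],[0,0,0],[0,0,0],[0,0,0],[0,0,0],[0,0,0]]}'|grep -E "pos|for";python3 -m inch '{"hand":[-1,-1,-1,-1,-1,-1,-1,-1],"offset":[[0,0,0],[0,0,0],[0,0,0],[0,0,0],[0,0,0],[0,0,0],[0,0,0],[0,0,0]],"twist":[[0,0,0],[0,0,0],[0,0,0],[0,0,0],[0,0,0],[0,0,0],[0,0,0],[0,0,0]]}';python3 -m inch '{"hand":[-1,-1,-1,-1,-1,-1],"offset":[[0,-20,0],[0,-60,0],[0,-100,0],[0,-140,0],[0,-160,0],[0,-160,0]],"twist":[[0,0,0],[0,0,0],[0,0,0],[0,0,0],[0,0,0],[0,0,0]]}'; python3 -c "
from h import *
plan(.4575,-.349,.14,73.3)"
```

```text
position: [0.6381, 0.1489, -0.0193]
force: [-0.3, 0.3, 0.4]
t: 33.92
position: [0.6377, 0.1496, -0.0197]
eef_rot: [[0.958, 0.001, 0.288], [-0.288, 0.0, 0.958], [0.001, -1.0, 0.0]]
force: [-1.7, -0.1, 5.8]
opening: 0.529
t: 34.42
position: [0.6398, 0.15, 0.145]
eef_rot: [[0.958, 0.008, 0.288], [-0.288, 0.001, 0.958], [0.007, -1.0, 0.003]]
force: [1.0, -0.3, -1.0]
opening: 0.531
off [-31.0, 3.0, -530.0] twist [-0.003, -0.0, 0.007] rows 12.7 t 34.4167 op 0.531
```

```bash
python3 -m inch '{"hand":[-1,-1,-1,-1,-1,-1,-1,-1],"offset":[[-31,0,-530],[-31,0,-530],[-31,0,-530],[-31,0,-530],[-31,0,-530],[-31,0,-530],[-31,0,-530],[-31,0,-530]],"twist":[[0,0,0],[0,0,0],[0,0,0],[0,0,0],[0,0,0],[0,0,0],[0,0,0],[0,0,0]]}'|tail -1; python3 -c "
from h import *
plan(.4575,-.349,.14,73.3)"
```

```text
opening: 0.53
off [-8.0, -2.0, -195.0] twist [-0.0, -0.0, -0.002] rows 4.7 t 35.0833 op 0.53
```

```bash
python3 -m inch '{"hand":[-1,-1,-1,-1,-1,-1,-1,-1],"offset":[[-8,-2,-195],[-8,-2,-195],[-8,-2,-195],[-8,-2,-195],[-8,-2,-195],[-8,-2,-195],[-8,-2,-195],[-8,-2,-195]],"twist":[[0,0,0],[0,0,0],[0,0,0],[0,0,0],[0,0,0],[0,0,0],[0,0,0],[0,0,0]]}'; python3 -c "
from h import *
plan(.4575,-.349,-.0145,73.3)"
```

```text
t: 35.75
position: [0.459, -0.3471, 0.1405]
eef_rot: [[0.958, -0.001, 0.288], [-0.288, 0.002, 0.958], [-0.002, -1.0, 0.001]]
force: [-0.1, -0.4, -1.3]
opening: 0.53
off [-1.0, 155.0, -2.0] twist [-0.001, -0.001, -0.002] rows 3.7 t 35.75 op 0.53
```

```bash
python3 -m inch '{"hand":[-1,-1,-1,-1,-1,-1,-1,-1],"offset":[[-1,40,-2],[-1,80,-2],[-1,120,-2],[-1,140,-2],[-1,148,-2],[-1,152,-2],[-1,154,-2],[-1,154,-2]],"twist":[[0,0,0],[0,0,0],[0,0,0],[0,0,0],[0,0,0],[0,0,0],[0,0,0],[0,0,0]]}';python3 -m inch '{"hand":[-1,0.4,0.4,0.4,0.4,0.4,0.4],"offset":[[0,1,0],[0,1,0],[0,1,0],[0,1,0],[0,1,0],[0,1,0],[0,1,0]],"twist":[[0,0,0],[0,0,0],[0,0,0],[0,0,0],[0,0,0],[0,0,0],[0,0,0]]}'; python3 -m inch '{"hand":[0.4,0.4,0.4,0.4,0.4,0.4,0.4,0.4],"offset":[[0,-20,0],[0,-60,0],[0,-100,0],[0,-140,0],[0,-180,0],[-60,-200,40],[-100,-200,80],[-100,-200,120]],"twist":[[0,0,0],[0,0,0],[0,0,0],[0,0,0],[0,0,0],[0,0,0],[0,0,0],[0,0,0]]}'; python3 -c "
from h import *
plan(.27,-.1,.2,73.3)"
```

```text
t: 36.42
position: [0.4586, -0.3498, -0.0112]
eef_rot: [[0.958, 0.001, 0.287], [-0.287, -0.001, 0.958], [0.002, -1.0, -0.001]]
force: [-0.2, -0.1, -0.8]
opening: 0.532
t: 37.0
position: [0.4578, -0.3497, -0.0132]
eef_rot: [[0.958, 0.0, 0.288], [-0.288, -0.0, 0.958], [0.0, -1.0, -0.0]]
force: [-0.6, -0.0, 0.7]
opening: 0.7
t: 37.67
position: [0.401, -0.2423, 0.1853]
eef_rot: [[0.957, 0.001, 0.29], [-0.29, -0.001, 0.957], [0.001, -1.0, -0.001]]
force: [0.1, 1.5, 0.2]
opening: 0.697
off [-167.0, -15.0, 98.0] twist [0.001, -0.002, 0.001] rows 4.7 t 37.6667 op 0.697
```

One last check of everything from both fixed cameras.

```bash
python3 - <<'E'
from h import *
a=snap("scene"); b=snap("top")
f=lambda im,r0,r1,c0,c1:cv2.resize(im["color"][r0:r1,c0:c1],(400,300),interpolation=cv2.INTER_CUBIC)
im=np.vstack([np.hstack([f(a,165,285,410,570),f(a,135,255,90,250)]),np.hstack([f(b,161,251,145,265),f(b,139,229,401,521)])])
cv2.imwrite("pics/fin.png",im[:,:,::-1]); print(a["state"]["t"])
E
```

```text
37.6667
```

View pics/fin.png

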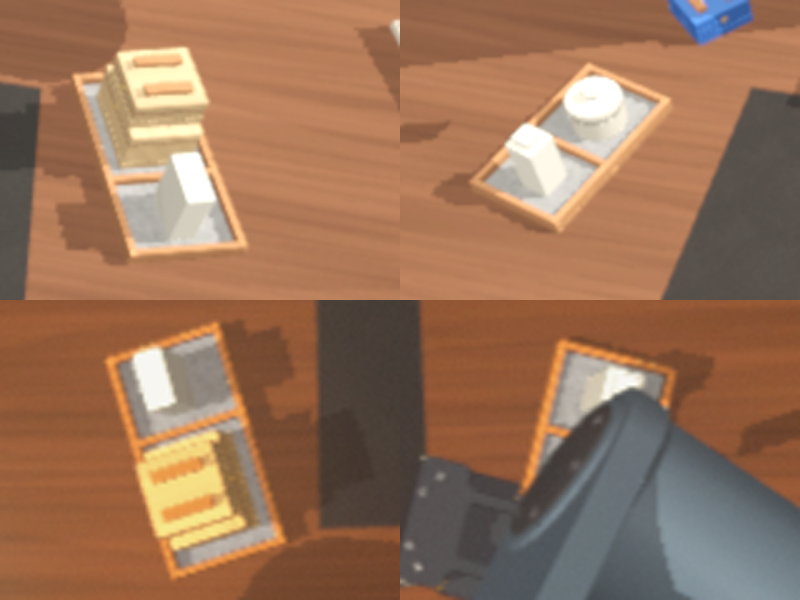

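```bash
python3 -c "
from h import *
print(ticket.hand_in())"
```

```text
the job is handed in; nothing more can be done
None
```

Both orders are made up and handed in at about 38 s, well inside the 136 s limit; no verdict was reported.

- **Longer tray:** the deep case is in the larger well with the flat case on its lid, and the oblong seal stands in the smaller well.
- **Shorter tray:** the paste jar is in the larger well and the square seal stands in the smaller one.
- **Left alone:** I did not touch the round seal or the red and blue look-alikes.

**Last checks**
- The final pictures show everything upright and released, each item in its own well. The top camera's view of the shorter tray was partly blocked by the arm, so the jar there was confirmed only from the scene camera.
- The flat case went down past the height where it would have rested on the lugs, with only about 2 N of force. It looked level and square afterwards, but I had no direct view of the recess on the lugs.

**What disagreed**
- The real fingertips sit roughly 25 to 40 mm above the reported tool point. My first two tries on the deep case closed above its lid without moving it. I worked to lower heights after that.
- Forces stayed at or below about 8 N in every reading I took.

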